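Lock the stop stud in the packing bench's T-slot rail

ROBOT

A 6-joint arm with a two-finger parallel gripper is mounted at the origin on a cart in front of the work surface, level with it; the furniture and walls round the work are solid. World frame = base frame: x ahead of the robot, y to its left, z up, the work surface at z = 0. Lengths are in mm, angles in rad, forces in N, time in s.
With the tool pointing down it reaches from about 300 to 775 mm from the base axis. Payload 14.6 kg.
Tool frame: the origin (TCP) lies between the finger pads; the fingertips stand 8 mm ahead of it and the grasp point (between the pads) lies 11 mm behind it; z points along the fingers, y is the line along which they close (so a half turn about z gives the same grasp; the last joint's range is limited). The gripper opens to 94 mm and grips with 3 to 60 N. Pads are 16 mm wide; open, the fingers measure 119 mm over their backs; the gripper's body (75 mm by 177 mm) begins 78 mm behind the grasp point.
Start: joints at [-1.176, 0.3, 1.521, -0, 1.321, -0.067], TCP at [245.05, -492.382, 180.846] pointing down, gripper open.
Joint ranges: [-3.03, 3.03], [-0.79, 2.21], [0.23, 2.52], [-1.04, 4.18], [0, 3.07], [-2.55, 2.55]. Speed limits (rad/s): [2.22, 2.22, 2.57, 3.14, 3.14, 3.14].

INTERFACE

Orientations are given as a 3x3 rotation matrix whose columns are the frame's x, y, z axes.
In Python, from bench import monitor, read_camera, workorder gives the robot as it stands.
- The arm moves only by the tool arm_command, never from a script. Its argument "series" is a list of rows, each a list of 7 numbers: the shift along the world's x, y, z as a fraction of full scale, then the turn, a rotation vector about the world's x, y, z as a fraction of full scale, then the opening, from 0 (shut) to 1 (fully open). In form: [[tx, ty, tz, ax, ay, az, jaw], ...]. A call has 1 to 10 rows; each row shifts and turns the commanded pose from where the row before left it; what a row does not reach is not made up. Full scale, the value 1, is 150 mm for a shift and 45 degrees for a turn. A row lasts 1/12 s, in which the tool goes at most 41.7 mm and 7.16 degrees, less where a joint would pass 70% of its speed; a pose out of reach is approached as far as the arm can. A call with a number of a shift or a turn outside -1 to 1 is refused whole. A call with a gripper value outside its range is refused whole. The fingers move at their own pace and stop on an object; "grip_force" is the grip in N (left out, the last holds). Time passes only in rows, so rows that do not move let the fingers close. It gives the time, the measured TCP pose, the force, the opening and the grip force at its end, in the units of the state.
- monitor.get_state(): the state, without advancing time (a new reading comes with each control period).
- read_camera(name): name is "scene" or "top" or "wrist"; returns a dict with "image" (420x560x3 uint8, blue, green, red), "range_z" (420x560 float32, mm along the optical axis (not along the pixel's ray), 0 where there is no reading), "fx", "fy", "cx", "cy" (pixels), "rvec" (rotation vector, rad) and "tvec" (3), from world to camera coordinates, as OpenCV has them; the wrist camera has in their place "hand_eye" (4x4, takes a point from camera to tool coordinates, whose origin is the TCP and whose axes are the flange's). Camera axes: x right, y down, z forward; pixel columns grow to the right and rows downward; lengths in mm; the calibration is good to about 2 mm. A picture is of the moment at which its call begins: read the wrist's pose just before it.
- workorder.close_job(): hands the job in; it is judged then, once.
The state is a dict: "time": time; "joint_positions": joint angles; "qvel": joint speeds; "joint_efforts": joint torques, N m; "eef_pos": TCP position; "orientation": TCP orientation; "wrist_force": force on the tool from outside, world axes, zero at the start; "wrist_torque": the same for the moment, N m; "grip_width": finger opening in mm; "grasp_force": force on a finger pad.
Only numpy, scipy, OpenCV 4.12 (cv2) and the standard library are available. Lean on these libraries where they do the work, as an engineer would, in place of code of your own. Each camera call takes 0.05 s, during which the arm holds its last target. There are 200 camera calls.

TASK

Set up the T-slot rail of the packing bench: take the stud with the flat grip from the parking block and drop its T-shaped head through the wide window of the rail's slot. Slide it along the slot until it meets the stop hidden inside the rail, gently and without forcing anything, then turn it a full quarter turn clockwise (seen from above) so that it is locked across the slot, and let go. Leave the round-knob stud parked in its hole.

Things in the scene. Friction and masses are not known exactly. Their poses are not given: they have to be found in the camera images.
- stud: Loose upright steel T-bolt with flat black grip, 60 mm tall, about 0.12 kg, hanging by its collar in either hole of the parking block. Origin: centre of the underside of its T head; z up; x along the long side of head and grip. Head 22 mm (x, rounded ends) by 11 mm (y), z = 0 to 6, lower edge bevelled; shank 7 mm diameter to z = 14; collar 32 mm diameter, z = 14 to 18. A half turn looks the same.
- grip (a point): Middle of the stud's flat black grip, 39 mm above the stud's origin; the grip is 26 mm (stud x) by 12 mm (stud y) and spans z = 18 to 60 mm above the stud's origin; pinch it across the 12 mm. Same axes as the stud.
- knob_stud: Bystander: a second stud with a round knob of 28 mm diameter (46 mm tall, same foot and collar), in the other hole of the block. Leave it there. Origin under the middle of its head.
- block: Fixed grey parking block 150 (x) x 60 (y) x 20 mm with two round through holes of 26 mm diameter at x = -40 and +40 mm. Origin: centre of its underside.
- rail: Fixed grey-painted metal T-slot rail, 270 mm long with its feet, 40 mm wide, 22 mm high. Origin: centre of its underside; x along the slot from the window end toward the stop end, y across, z up. The slot is 9 mm wide between lips 6 mm thick (z = 16 to 22), too narrow for the head except at the window. Over 60 N between stud and rail is forcing it.
- slot (a point): Middle of the slot at the rail's top face, 22 mm above the rail's origin. The channel under the lips is 13 mm wide with its floor at rail z = 4, so the head (11 mm) lies along it and cannot turn. With the collar resting on the rail the stud's origin is at rail z = 8 mm and the head has 2 mm of play up to the lips: lift about 1 mm while sliding.
- stop_zone (a point): Middle, at rail top height, of the stretch where the hidden stop ends the slide: at first touch the stud's origin is anywhere from 20 mm before to 20 mm past this point along rail x (rail x = 20 to 60), to be felt. Only from 2 mm before first touch to 2 mm past it can the head turn: clockwise seen from above, a quarter turn, with a rotation stop some 10 to 20 degrees on; the other way is blocked.
- buffer (a joint): Compression (m) of the spring-loaded nose of the hidden stop: 0 until the stud's head touches it, then 3 N per mm pressed; bottoms at 8 mm. 1 to 2 mm is a gentle touch; over 6 mm (18 N) is forcing it and fails.
- window (a point): Centre, at the height of the rail's top face, of the wide window in the slot (26 mm along the rail, 13 mm across), near one end of the rail (70 mm to the -x side of the rail's origin). The stud's head passes here only with its long side along the rail. A black line is engraved across the rail 4 mm beyond each end of the window.
Mind the look-alikes: they are no part of the job. What is shaped like the stud but pink is not meant.

How it is judged (in metres and radians):
On the way, in this order (a step that is already met when the one before it is completed fails the run):
1. the stud's head is down through the window, lying along the rail (z of stud in the frame of rail below 0.012 m and angle between stud's own z axis and vertical below 0.12 rad and y of stud in the frame of rail between -0.006 and 0.006 m and angle between the x axis of stud and the x axis of rail, either way round below 0.26 rad and x of stud in the frame of rail between -0.09 and -0.05 m), for 0.1 s.
2. the stud has been slid under the lips into the stop's half of the rail (z of stud in the frame of rail below 0.012 m and angle between stud's own z axis and vertical below 0.12 rad and y of stud in the frame of rail between -0.006 and 0.006 m and x of stud in the frame of rail above 0.008 m), for 0.1 s.
At the end, for the whole second after the job is handed in: The flat-grip stud stands in the rail at the stop, head under the lips (origin below z = 12 mm in the rail's frame), upright within 7 degrees, its head across the slot within 15 degrees, at rest and released; the round-knob stud is within 20 mm of its place (all of step 2 and angle between the x axis of stud and the y axis of rail, either way round below 0.26 rad and x of stud in the frame of rail below 0.07 m and linear speed of stud below 0.01 m/s and distance of knob_stud from where it was at the start of the episode below 0.02 m); the robot touches nothing.
It fails at once if the hidden stop is forced: its spring nose is pressed in by more than 6 mm (value of joint buffer above 0.006 m).
It fails at once if the stud is forced: more than 60 N between stud and rail (contact force between stud and rail above 60 N).
It fails at once if the round-knob stud is taken from its hole (distance of knob_stud from where it was at the start of the episode above 0.02 m).
It also fails if it takes over 51 s, if anything falls off the work surface, if the arm or the gripper's body presses on something with over 40 N, if the wrist force passes 120 N, or if a joint passes its speed limit or range.

## Working session

There is one attempt and no reset: what is moved stays moved. The work goes in short steps, Python scripts to look and compute and a tool call to move; the robot and the scene stay as the last step left them, time stands still between calls to the robot, and variables do not carry over. Pictures are saved under pics/ and viewed, at most 10 in all, crops included, and the job is handed in when it is done.

Besides the shell and the picture viewer there is one more tool, called after ">>>" by a JSON object that holds its "api" and its "payload". arm_command: Moves the arm, as the interface text tells. Shift numbers are shares of 150 mm and turn numbers shares of 45 degrees, none past 1 either way. Its arguments: {"type":"object","properties":{"series":{"type":"array","items":{"type":"array","items":{"type":"number","minimum":-1,"maximum":1}}},"grip_force":{"type":"number"}},"required":["series"]}

```bash
mkdir -p pics; cat > h.py <<'E'
import numpy as np, cv2
from bench import monitor, read_camera, workorder
def cam(n):
    s=monitor.get_state(); c=read_camera(n)
    if 'rvec' in c:
        R=cv2.Rodrigues(np.array(c['rvec'],float))[0]; t=np.array(c['tvec'],float).ravel()
        c['R']=R.T; c['o']=-R.T@t
    else:
        H=np.array(c['hand_eye']); Rt=np.array(s['orientation']).reshape(3,3); p=np.array(s['eef_pos'])
        c['R']=Rt@H[:3,:3]; c['o']=Rt@H[:3,3]+p
    return c
def ray(c,u,v,z):
    d=c['R']@np.array([(u-c['cx'])/c['fx'],(v-c['cy'])/c['fy'],1.])
    return c['o']+d*(z-c['o'][2])/d[2]
def dep(c,u,v):
    z=c['range_z'][int(v),int(u)]
    return c['o']+c['R']@np.array([(u-c['cx'])/c['fx']*z,(v-c['cy'])/c['fy']*z,z])
E
python3 - <<'E'
from h import *
a=cam('top');b=cam('scene')
cv2.imwrite('pics/top.png',a['image']);cv2.imwrite('pics/scene.png',b['image'])
import pickle;pickle.dump((a,b),open('c.pkl','wb'))
print(monitor.get_state(),a['o'],a['R'],a['fx'])
E
```

```text
{'time': 0.1, 'joint_positions': array([-1.17559626e+00,  3.00386611e-01,  1.52147566e+00, -1.92514072e-05,
        1.32070084e+00, -6.66270898e-02]), 'qvel': array([ 0.00052039, -0.00087261, -0.00059163,  0.0001996 , -0.00027647,
       -0.00028941]), 'joint_efforts': array([-6.87861648e-04, -5.32651412e+01, -3.53287518e+01,  7.08946050e-02,
        2.35100929e-02, -2.89889635e-05]), 'eef_pos': array([ 244.95729323, -492.16858294,  180.37728267]), 'orientation': array([[ 8.95237720e-01,  4.45588681e-01, -3.90832717e-04],
       [ 4.45588850e-01, -8.95237280e-01,  8.88470238e-04],
       [ 4.60042630e-05, -9.69542771e-04, -9.99999529e-01]]), 'wrist_force': array([0.28713501, 0.55220631, 0.07736359]), 'wrist_torque': array([ 0.0095709 , -0.03170428, -0.01834003]), 'grasp_force': 0.0, 'grip_width': 93.675279344169} [ 353.61981873  125.30476485 1017.65496063] [[ 1.34296528e-02 -9.87429728e-01  1.57487068e-01]
 [-9.99907180e-01 -1.36237670e-02 -1.53068186e-04]
 [ 2.29671120e-03 -1.57470395e-01 -9.87521038e-01]] 503.86084852652965
```

View pics/top.png

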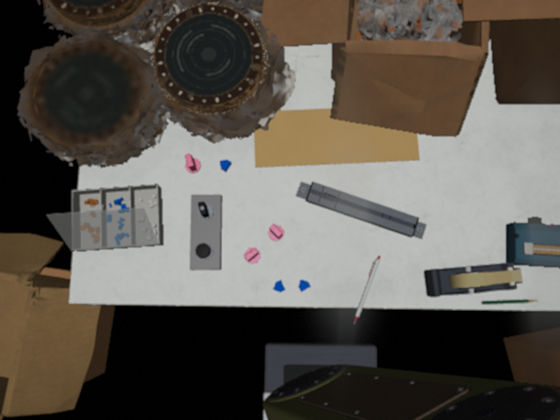

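View pics/scene.png

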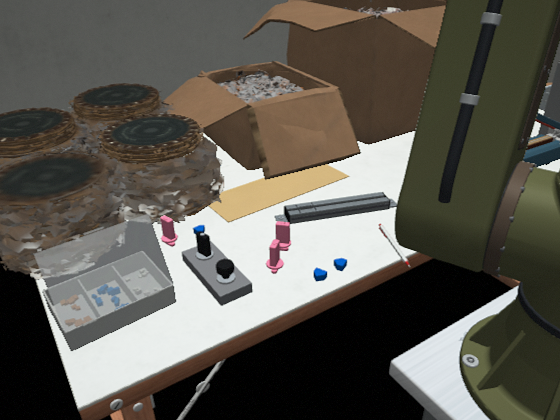

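Candidates in the top view are the black flat-grip stud (204,208), the black round knob (203,250), and pink look-alikes at (192,162), (276,232) and (252,256). I choose (204,208) in the grey block. The rail runs from (305,190) to (418,230). I'll check both in one close crop.

```bash
python3 - <<'E'
from h import *
import pickle
a,b=pickle.load(open('c.pkl','rb'))
i=a['image']
A=cv2.resize(i[185:280,180:230],None,fx=5,fy=5,interpolation=3)
B=cv2.resize(i[170:250,290:430],None,fx=3.9,fy=3.9,interpolation=3)
C=np.zeros((475,800,3),np.uint8);C[:475,:250]=A;C[:312,254:800]=B[:312,:546]
cv2.imwrite('pics/crop.png',C)
def pts(c,m): 
    v,u=np.nonzero(m); return u,v
hsv=cv2.cvtColor(i,cv2.COLOR_BGR2HSV)
g=cv2.inRange(hsv,(0,0,50),(179,70,160))
n,l,s,ct=cv2.connectedComponentsWithStats(g)
for k in range(1,n):
    if s[k,4]>800 and 150<ct[k,1]<290: 
        cs=cv2.findContours((l==k).astype(np.uint8),0,2)[0][0]; r=cv2.minAreaRect(cs)
        bx=cv2.boxPoints(r); print(s[k],r,[ray(a,*p,20)[:2].round(1).tolist() for p in bx])
dk=cv2.inRange(i,(0,0,0),(45,45,45)); dk[:, :190]=0; dk[:,222:]=0; dk[:194]=0;dk[268:]=0
n,l,s,ct=cv2.connectedComponentsWithStats(dk)
for k in range(1,n):
    if s[k,4]>10:
        cs=cv2.findContours((l==k).astype(np.uint8),0,2)[0][0]; print(s[k],ct[k],cv2.minAreaRect(cs),ray(a,*ct[k],58),ray(a,*ct[k],66),[dep(a,*ct[k])])
E
```

```text
[   47     0   513   325 14749] ((310.0904541015625, 164.72604370117188), (517.6749267578125, 311.50640869140625), 4.147776126861572) [[318.7, 594.1], [975.1, 604.2], [904.9, -500.2], [261.2, -405.8]]
[ 296  181  131   58 2842] ((361.1726379394531, 209.07223510742188), (133.83241271972656, 22.384248733520508), 18.886085510253906) [[529.5, 103.1], [573.2, 88.9], [488.3, -164.7], [445.7, -149.0]]
[ 190  194   33   77 2182] ((205.745849609375, 232.0040283203125), (31.71704864501953, 76.46513366699219), 0.9391909837722778) [[383.1, 307.9], [535.8, 311.9], [535.6, 248.1], [383.0, 245.6]]
[ 423  216  137   82 2772] ((494.5716552734375, 263.84075927734375), (63.00958251953125, 150.6117706298828), 64.48612976074219) [[393.2, -132.0], [526.5, -408.8], [413.3, -454.5], [284.7, -181.6]]
[199 202   9  15  62] [203.79032258 209.67741935] ((203.4056854248047, 209.16983032226562), (14.56021785736084, 6.181224346160889), 74.05460357666016) [497.58074317 277.9133815   58.        ] [496.38063747 276.64118578  66.        ] [array([496.35275947, 276.61163316,  66.18583692])]
[197 244  13  13 136] [202.82352941 250.23529412] ((203.0, 250.0), (12.0, 12.0), 90.0) [419.58602436 276.76904446  58.        ] [419.03610833 275.50638832  66.        ] [array([420.16437468, 278.09698827,  49.58634717])]
```

View pics/crop.png

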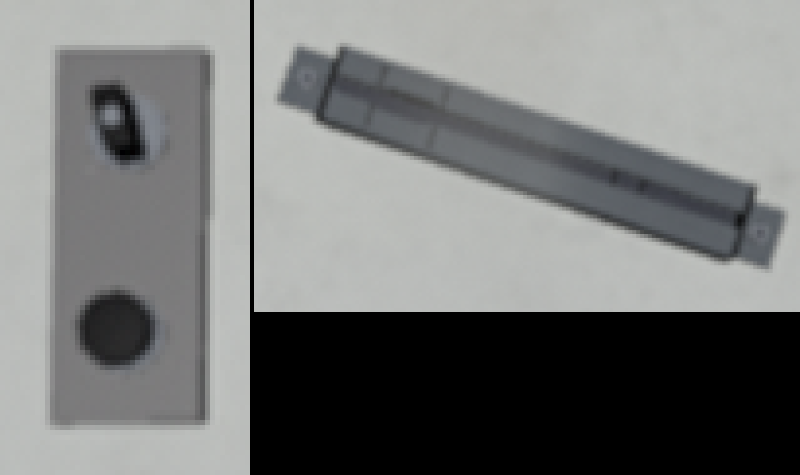

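The crop confirms it. The flat grip is at crop (118,122), tilted about 20° from world x, and the round knob is at (116,328). The rail's window lies between the engraved lines at the left (+y) end, crop (380,75) to (440,100). I'll hover over the rail first.

>>> {"api": "arm_command", "payload": {"series": [[0.121,0.22,0.045,0,0,0,1],[0.121,0.22,0.045,0,0,0,1],[0.121,0.22,0.045,0,0,0,1],[0.121,0.22,0.045,0,0,0,1],[0.121,0.22,0.045,0,0,0,1],[0.121,0.22,0.045,0,0,0,1],[0.121,0.22,0.045,0,0,0,1],[0.121,0.22,0.045,0,0,0,1],[0.121,0.22,0.045,0,0,0,1],[0.121,0.22,0.045,0,0,0,1]]}}

```text
time: 0.93
eef_pos: [426.9, -160.5, 248.6]
orientation: [[0.895, 0.445, -0.0], [0.445, -0.895, 0.0], [-0.0, -0.0, -1.0]]
wrist_force: [1.0, -0.2, 0.1]
grip_width: 93.9
grasp_force: 0.0
```

>>> {"api": "arm_command", "payload": {"series": [[0.121,0.22,0.045,0,0,0,1],[0.121,0.22,0.045,0,0,0,1],[0.121,0.22,0.045,0,0,0,1],[0.121,0.22,0.045,0,0,0,1],[0,0,0,0,0,0,1],[0,0,0,0,0,0,1],[0,0,0,0,0,0,1]]}}

```text
time: 1.52
eef_pos: [498.9, -30.6, 274.9]
orientation: [[0.895, 0.446, -0.001], [0.446, -0.895, -0.0], [-0.001, -0.0, -1.0]]
wrist_force: [-0.3, -0.0, -0.1]
grip_width: 94.0
grasp_force: 0.0
```

```bash
python3 - <<'E'
from h import *
import pickle
w=cam('wrist');pickle.dump(w,open('w1.pkl','wb'))
cv2.imwrite('pics/w1.png',w['image']);print(w['hand_eye'],w['o'],w['R'],w['fx'],monitor.get_state()['eef_pos'])
E
```

```text
[[ 1.02018157e-03 -9.73270285e-01 -2.29660426e-01  6.60053329e+01]
 [ 9.99999479e-01  9.96600651e-04  2.18667352e-04  5.76497593e-02]
 [ 1.60572942e-05 -2.29660530e-01  9.73270795e-01 -2.03318592e+02]
 [ 0.00000000e+00  0.00000000e+00  0.00000000e+00  1.00000000e+00]] [558.1371049   -1.20365547 478.15517475] [[ 4.46821268e-01 -8.70504963e-01 -2.06329504e-01]
 [-8.94623174e-01 -4.34868786e-01 -1.02657273e-01]
 [-3.62595337e-04  2.30456609e-01 -9.73082535e-01]] 297.6884986627819 [498.71746483 -31.06701053 274.94101401]
```

View pics/w1.png

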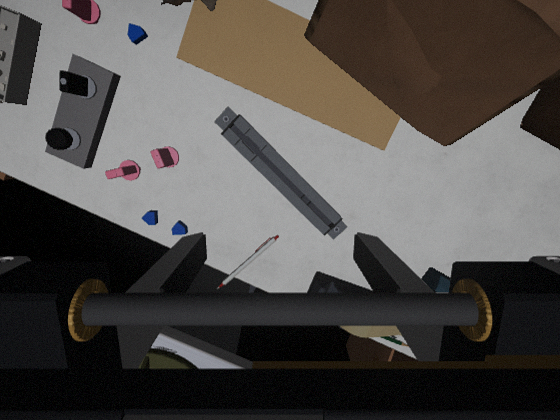

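The wrist view shows the stud at (74,82), the knob at (62,138), the rail from (225,118) to (337,228) and the engraved lines near its upper-left end. I'll measure the rail and grip using depth masks.

```bash
cat >> h.py <<'E'
def cloud(c):
    Z=c['range_z']; v,u=np.indices(Z.shape)
    P=np.stack([(u-c['cx'])/c['fx']*Z,(v-c['cy'])/c['fy']*Z,Z],-1)@c['R'].T+c['o']
    P[Z<=0]=np.nan; return P
def rect(c,zlo,zhi,x0,x1,y0,y1,zr=None,minn=15):
    P=cloud(c); m=(P[...,2]>zlo)&(P[...,2]<zhi)&(P[...,0]>x0)&(P[...,0]<x1)&(P[...,1]>y0)&(P[...,1]<y1)
    v,u=np.nonzero(m)
    if len(u)<minn: return None
    zr=np.median(P[m][:,2]) if zr is None else zr
    Q=np.array([ray(c,a,b,zr)[:2] for a,b in zip(u,v)],np.float32)
    (cx,cy),(w,h),an=cv2.minAreaRect(Q)
    if w<h: an+=90; w,h=h,w
    return dict(n=len(u),z=round(float(np.median(P[m][:,2])),1),c=(round(cx,1),round(cy,1)),mean=Q.mean(0).round(1),wh=(round(w,1),round(h,1)),yaw=round(an,1))
E
python3 - <<'E'
from h import *
import pickle
a,b=pickle.load(open('c.pkl','rb')); w=pickle.load(open('w1.pkl','rb'))
for n,c in (('top',a),('scene',b),('wrist',w)):
    print(n,'table z',np.nanmedian(cloud(c)[...,2][150:280,60:420]))
    print(' rail',rect(c,17,30,420,600,-180,120,22))
    print(' block',rect(c,14,22.5,370,550,230,330,20))
    print(' grip',rect(c,60,72,470,530,250,310,66))
    print(' knob',rect(c,44,60,390,450,250,310,52))
E
```

```text
top table z -0.34627766910000446
 rail {'n': 1749, 'z': 20.6, 'c': (509.2, -32.9), 'mean': array([508.6, -35. ], dtype=float32), 'wh': (225.4, 41.0), 'yaw': 71.6}
 block {'n': 1877, 'z': 18.5, 'c': (459.3, 278.8), 'mean': array([458.6, 278.5], dtype=float32), 'wh': (148.3, 60.8), 'yaw': 1.3}
 grip {'n': 83, 'z': 63.9, 'c': (499.1, 279.6), 'mean': array([498.9, 279.7], dtype=float32), 'wh': (25.9, 12.0), 'yaw': 16.1}
 knob {'n': 175, 'z': 50.1, 'c': (419.5, 277.4), 'mean': array([419.3, 277.8], dtype=float32), 'wh': (28.7, 26.8), 'yaw': 2.3}
scene table z 21.68794676091261
 rail {'n': 1279, 'z': 23.0, 'c': (506.5, -28.3), 'mean': array([507.6, -26.7], dtype=float32), 'wh': (229.1, 51.8), 'yaw': 71.7}
 block {'n': 1244, 'z': 21.2, 'c': (456.2, 284.2), 'mean': array([444.9, 287.8], dtype=float32), 'wh': (159.4, 64.1), 'yaw': 1.8}
 grip {'n': 97, 'z': 66.3, 'c': (495.1, 285.5), 'mean': array([495. , 285.3], dtype=float32), 'wh': (32.8, 17.3), 'yaw': 18.0}
 knob {'n': 212, 'z': 52.8, 'c': (413.2, 284.5), 'mean': array([414.2, 283.7], dtype=float32), 'wh': (37.3, 30.0), 'yaw': 146.2}
wrist table z -0.23655659527850048
 rail {'n': 2961, 'z': 21.4, 'c': (510.1, -31.1), 'mean': array([511.3, -27.7], dtype=float32), 'wh': (225.1, 40.1), 'yaw': 71.7}
 block {'n': 3405, 'z': 19.4, 'c': (459.3, 279.2), 'mean': array([463.9, 276.1], dtype=float32), 'wh': (150.0, 63.9), 'yaw': 1.4}
 grip {'n': 234, 'z': 65.0, 'c': (499.6, 279.3), 'mean': array([499.6, 279.7], dtype=float32), 'wh': (25.6, 15.3), 'yaw': 15.6}
 knob {'n': 397, 'z': 51.0, 'c': (420.2, 277.4), 'mean': array([420.5, 277.4], dtype=float32), 'wh': (31.6, 28.9), 'yaw': 107.2}
```

>>> {"api": "arm_command", "payload": {"series": [[0.0004,0.207,-0.09,0,0,-0.0231,1],[0.0004,0.207,-0.09,0,0,-0.0231,1],[0.0004,0.207,-0.09,0,0,-0.0231,1],[0.0004,0.207,-0.09,0,0,-0.0231,1],[0.0004,0.207,-0.09,0,0,-0.0231,1],[0.0004,0.207,-0.09,0,0,-0.0231,1],[0.0004,0.207,-0.09,0,0,-0.0231,1],[0.0004,0.207,-0.09,0,0,-0.0231,1],[0.0004,0.207,-0.09,0,0,-0.0231,1],[0.0004,0.207,-0.09,0,0,-0.0231,1]]}}

```text
time: 2.4
eef_pos: [499.9, 280.2, 139.7]
orientation: [[0.962, 0.274, -0.0], [0.274, -0.962, -0.0], [-0.0, 0.0, -1.0]]
wrist_force: [0.2, -0.9, 1.0]
grip_width: 94.0
grasp_force: 0.0
```

>>> {"api": "arm_command", "payload": {"series": [[0,0,0,0,0,0,1],[0,0,0,0,0,0,1],[0,0,0,0,0,0,1]]}}

```text
time: 2.65
eef_pos: [500.1, 278.8, 140.6]
orientation: [[0.961, 0.276, 0.0], [0.276, -0.961, -0.0], [0.0, 0.0, -1.0]]
wrist_force: [-0.4, -0.2, 0.7]
grip_width: 93.9
grasp_force: 0.0
```

```bash
python3 - <<'E'
from h import *
w=cam('wrist'); cv2.imwrite('pics/w2.png',w['image'])
s=monitor.get_state();print(s['eef_pos'],np.degrees(np.arctan2(s['orientation'][1][0],s['orientation'][0][0])))
for z in (58,):print(' grip',rect(w,60,72,470,530,250,310,66))
print(' block',rect(w,14,22.5,370,550,230,330,20),' knob',rect(w,44,60,390,450,250,310,52))
E
```

```text
[500.29464068 278.70405556 140.92499845] 15.97813930083784
 grip {'n': 320, 'z': 65.3, 'c': (500.1, 282.8), 'mean': array([500.2, 282.8], dtype=float32), 'wh': (25.6, 10.6), 'yaw': 16.1}
 block {'n': 5082, 'z': 19.5, 'c': (459.8, 281.5), 'mean': array([468.2, 282.3], dtype=float32), 'wh': (150.3, 59.8), 'yaw': 1.4}  knob {'n': 561, 'z': 51.3, 'c': (421.4, 280.4), 'mean': array([421.7, 280.7], dtype=float32), 'wh': (30.1, 28.4), 'yaw': 28.7}
```

View pics/w2.png

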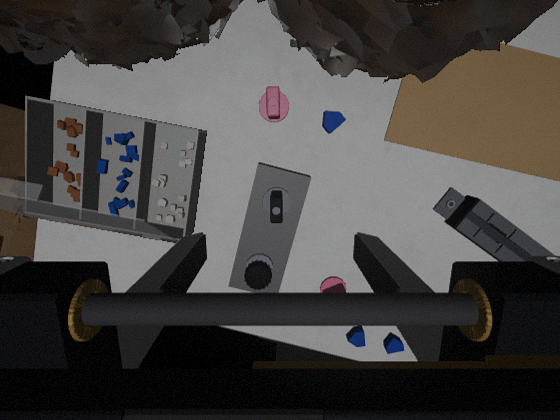

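The wrist view shows the grip at (277,205), 3 px left of the finger midline, and the knob is well clear. I'll descend with a +1.5 mm shift in y and close lightly.

>>> {"api": "arm_command", "payload": {"series": [[-0.0003,0.005,-0.15,0,0,0,1],[-0.001,0.005,-0.2,0,0,0,0.8],[0,0,-0.2,0,0,0,0.6],[0,0,-0.1,0,0,0,0.5],[0,0,-0.043,0,0,0,0.4],[0,0,0,0,0,0,0.3],[0,0,0,0,0,0,0.2],[0,0,0,0,0,0,0.2],[0,0,0,0,0,0,0.2]], "grip_force": 8}}

```text
time: 3.45
eef_pos: [500.3, 281.7, 37.9]
orientation: [[0.961, 0.276, 0.002], [0.276, -0.961, 0.001], [0.002, -0.0, -1.0]]
wrist_force: [-0.3, 0.5, -0.4]
grip_width: 44.0
grasp_force: 0.0
```

>>> {"api": "arm_command", "payload": {"series": [[0,0,0,0,0,0,0.1],[0,0,0,0,0,0,0.05],[0,0,0,0,0,0,0],[0,0,0,0,0,0,0],[0,0,0,0,0,0,0]]}}

```text
time: 3.87
eef_pos: [499.6, 281.7, 36.5]
orientation: [[0.961, 0.277, 0.0], [0.277, -0.961, 0.0], [0.0, -0.0, -1.0]]
wrist_force: [-0.3, -0.1, 0.2]
grip_width: 12.0
grasp_force: 8.0
```

>>> {"api": "arm_command", "payload": {"series": [[0,0,0,0,0,0,0],[0,0,0.03,0,0,0,0],[0,0,0.1,0,0,0,0],[0,0,0.16,0,0,0,0],[0,0,0.16,0,0,0,0],[0,0,0.13,0,0,0,0],[0,0,0.02,0,0,0,0],[0,0,0,0,0,0,0]], "grip_force": 30}}

```text
time: 4.53
eef_pos: [499.9, 281.8, 127.2]
orientation: [[0.961, 0.277, 0.002], [0.277, -0.961, 0.001], [0.002, -0.0, -1.0]]
wrist_force: [-0.8, 0.1, -1.8]
grip_width: 11.7
grasp_force: 30.0
```

>>> {"api": "arm_command", "payload": {"series": [[0.0214,-0.1647,0,0,0,0.1237,0],[0.0214,-0.1647,0,0,0,0.1237,0],[0.0214,-0.1647,0,0,0,0.1237,0],[0.0214,-0.1647,0,0,0,0.1237,0],[0.0214,-0.1647,0,0,0,0.1237,0],[0.0214,-0.1647,0,0,0,0.1237,0],[0.0214,-0.1647,0,0,0,0.1237,0],[0.0214,-0.1647,0,0,0,0.1237,0],[0.0214,-0.1647,0,0,0,0.1237,0],[0.0214,-0.1647,0,0,0,0.1237,0]]}}

```text
time: 5.37
eef_pos: [530.9, 33.3, 124.6]
orientation: [[0.309, 0.951, -0.003], [0.951, -0.309, 0.0], [-0.001, -0.002, -1.0]]
wrist_force: [0.5, 0.2, -0.5]
grip_width: 11.4
grasp_force: 30.0
```

>>> {"api": "arm_command", "payload": {"series": [[0,0,-0.16,0,0,0,0],[0,0,-0.16,0,0,0,0],[0,0,0,0,0,0,0],[0,0,0,0,0,0,0],[0,0,0,0,0,0,0],[0,0,0,0,0,0,0]]}}

```text
time: 5.87
eef_pos: [532.2, 34.8, 79.4]
orientation: [[0.313, 0.95, 0.001], [0.95, -0.313, -0.0], [0.0, 0.001, -1.0]]
wrist_force: [-0.6, 0.0, -1.3]
grip_width: 11.5
grasp_force: 30.0
```

```bash
python3 - <<'E'
from h import *
import pickle
s=monitor.get_state();w=cam('wrist'); a=cam('top');pickle.dump((w,a),open('w3.pkl','wb'))
cv2.imwrite('pics/w3.png',cv2.resize(w['image'][120:270,200:360],None,fx=4,fy=4,interpolation=3))
print(s['eef_pos'],np.degrees(np.arctan2(s['orientation'][1][0],s['orientation'][0][0])),s['wrist_force'],s['grip_width'])
t=s['eef_pos']
for c in (w,a):
  print(' grip',rect(c,t[2]+18,t[2]+40,t[0]-40,t[0]+40,t[1]-7,t[1]+40,t[2]+29.5))
  print(' rail',rect(c,17,26,420,600,-180,120,22))
E
```

```text
[532.1835652   34.80880355  79.43270775] 71.75363026359383 [-0.63836725  0.02158969 -1.32738825] 11.515930344905458
 grip {'n': 969, 'z': 108.8, 'c': (534.9, 38.8), 'mean': array([533.6,  39.8], dtype=float32), 'wh': (30.3, 26.9), 'yaw': 16.1}
 rail {'n': 2982, 'z': 21.4, 'c': (514.4, -16.9), 'mean': array([519.7,  -2.2], dtype=float32), 'wh': (196.8, 39.9), 'yaw': 71.6}
 grip None
 rail {'n': 100, 'z': 20.6, 'c': (509.6, -33.1), 'mean': array([505.8, -49.4], dtype=float32), 'wh': (226.3, 27.6), 'yaw': 74.9}
```

View pics/w3.png

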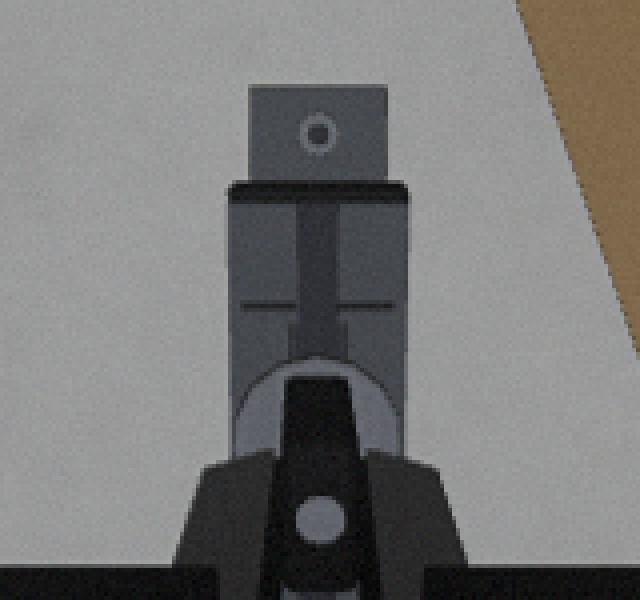

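The crop shows the held stud centred on the slot laterally, with both at crop u≈318. The engraved line is at v=306, the collar's far edge at 357, the grip foot at 377 and the top dot at (320,520). I'll compute the along-rail offset next.

```bash
python3 - <<'E'
from h import *
import pickle
w,a=pickle.load(open('w3.pkl','rb'))
t=np.array([532.18,34.81]);ex=np.array([.313,.95]);ey=np.array([.95,-.313])
def f(n,u,v,z):
    p=ray(w,200+(u+.5)/4-.5,120+(v+.5)/4-.5,z)[:2]-t; print(n,'tx %.1f ty %.1f'%(p@ex,p@ey))
print(w['cx'],w['cy'])
z0=79.4-30.5
f('line(+17)',318,306,22);f('win edge(+13)',318,322,22);f('collar(+16)',318,357,z0+18);f('grip foot(+13)',316,377,z0+18);f('dot(0)',320,520,z0+60)
f('body end top',319,203,22);f('slot c',317.5,250,22);f('rail c',319,250,22);f('foot hole',318,134,6)
E
```

```text
279.6353255220348 209.78715287751882
line(+17) tx 17.0 ty -0.4
win edge(+13) tx 13.4 ty -0.4
collar(+16) tx 15.8 ty -0.4
grip foot(+13) tx 11.9 ty -0.7
dot(0) tx -0.4 ty -0.0
body end top tx 39.9 ty -0.2
slot c tx 29.5 ty -0.5
rail c tx 29.5 ty -0.2
foot hole tx 54.0 ty -0.4
```

>>> {"api": "arm_command", "payload": {"series": [[0.001,0.003,-0.07,0,0,0,0],[0,0,-0.07,0,0,0,0],[0,0,-0.03,0,0,0,0],[0,0,-0.01,0,0,0,0],[0,0,-0.01,0,0,0,0],[0,0,-0.01,0,0,0,0],[0,0,0,0,0,0,0],[0,0,0,0,0,0,0]]}}

```text
time: 6.63
eef_pos: [531.8, 35.0, 48.4]
orientation: [[0.314, 0.95, -0.0], [0.95, -0.314, 0.0], [0.0, -0.0, -1.0]]
wrist_force: [0.1, -0.3, -1.8]
grip_width: 11.2
grasp_force: 30.0
```

>>> {"api": "arm_command", "payload": {"series": [[0,0,-0.01,0,0,0,0],[0,0,-0.01,0,0,0,0],[0,0,-0.01,0,0,0,0],[0,0,-0.01,0,0,0,0],[0,0,-0.008,0,0,0,0],[0,0,0,0,0,0,0],[0,0,0,0,0,0,0]]}}

```text
time: 7.22
eef_pos: [531.8, 35.0, 41.1]
orientation: [[0.314, 0.95, -0.0], [0.95, -0.314, 0.0], [-0.0, -0.0, -1.0]]
wrist_force: [-0.3, -0.8, -1.8]
grip_width: 11.5
grasp_force: 30.0
```

>>> {"api": "arm_command", "payload": {"series": [[0,0,-0.007,0,0,0,0],[0,0,0,0,0,0,0],[0,0,-0.007,0,0,0,0],[0,0,0,0,0,0,0]]}}

```text
time: 7.55
eef_pos: [531.8, 35.0, 39.0]
orientation: [[0.314, 0.95, -0.0], [0.95, -0.314, 0.0], [-0.0, -0.0, -1.0]]
wrist_force: [-0.3, -0.5, -0.9]
grip_width: 11.7
grasp_force: 30.0
```

>>> {"api": "arm_command", "payload": {"series": [[0,0,-0.004,0,0,0,0],[0,0,0,0,0,0,0],[0,0,0,0,0,0,0]]}}

```text
time: 7.8
eef_pos: [531.8, 35.0, 38.5]
orientation: [[0.313, 0.95, 0.0], [0.95, -0.313, 0.0], [0.0, 0.0, -1.0]]
wrist_force: [0.2, 0.6, -1.2]
grip_width: 11.3
grasp_force: 30.0
```

>>> {"api": "arm_command", "payload": {"series": [[0,0,-0.003,0,0,0,0],[0,0,0,0,0,0,0],[0,0,0,0,0,0,0]]}}

```text
time: 8.05
eef_pos: [531.9, 35.0, 38.4]
orientation: [[0.313, 0.95, 0.0], [0.95, -0.313, 0.0], [0.0, 0.0, -1.0]]
wrist_force: [-1.5, 0.7, 5.4]
grip_width: 11.2
grasp_force: 30.0
```

>>> {"api": "arm_command", "payload": {"series": [[0,0,-0.003,0,0,0,0],[0,0,0,0,0,0,0],[0,0,0,0,0,0,0]]}}

```text
time: 8.3
eef_pos: [532.1, 35.1, 38.4]
orientation: [[0.313, 0.95, 0.001], [0.95, -0.313, 0.0], [0.0, 0.001, -1.0]]
wrist_force: [-3.1, 0.4, 9.8]
grip_width: 11.4
grasp_force: 30.1
```

The collar is resting on the rail at TCP z 38.4. I'll lift about 1 mm and slide along the rail, direction (-0.315, -0.949).

>>> {"api": "arm_command", "payload": {"series": [[0,0,0.0107,0,0,0,0],[0,0,0,0,0,0,0],[-0.0042,-0.0126,0,0,0,0,0],[-0.0084,-0.0253,0,0,0,0,0],[-0.0084,-0.0253,0,0,0,0,0],[-0.0084,-0.0253,0,0,0,0,0],[-0.0084,-0.0253,0,0,0,0,0],[-0.0042,-0.0127,0,0,0,0,0],[0,0,0,0,0,0,0],[0,0,0,0,0,0,0]]}}

```text
time: 9.13
eef_pos: [525.5, 15.9, 39.2]
orientation: [[0.314, 0.949, 0.0], [0.949, -0.314, 0.0], [0.0, 0.0, -1.0]]
wrist_force: [0.3, 0.8, -0.8]
grip_width: 11.6
grasp_force: 30.0
```

>>> {"api": "arm_command", "payload": {"series": [[-0.0126,-0.038,0,0,0,0,0],[-0.0126,-0.038,0,0,0,0,0],[-0.0126,-0.038,0,0,0,0,0],[-0.0126,-0.038,0,0,0,0,0],[-0.0126,-0.038,0,0,0,0,0],[-0.0126,-0.038,0,0,0,0,0],[0,0,0,0,0,0,0],[0,0,0,0,0,0,0]]}}

```text
time: 9.8
eef_pos: [514.1, -18.5, 39.3]
orientation: [[0.314, 0.949, 0.0], [0.949, -0.314, 0.0], [0.0, 0.0, -1.0]]
wrist_force: [-0.5, -0.6, -0.7]
grip_width: 11.4
grasp_force: 30.0
```

>>> {"api": "arm_command", "payload": {"series": [[-0.0126,-0.038,0,0,0,0,0],[-0.0126,-0.038,0,0,0,0,0],[-0.0126,-0.038,0,0,0,0,0],[-0.0126,-0.038,0,0,0,0,0],[0,0,0,0,0,0,0],[0,0,0,0,0,0,0]]}}

```text
time: 10.3
eef_pos: [506.6, -41.3, 39.3]
orientation: [[0.314, 0.949, 0.0], [0.949, -0.314, 0.0], [0.0, 0.0, -1.0]]
wrist_force: [-0.2, 0.3, -1.3]
grip_width: 11.4
grasp_force: 30.0
```

>>> {"api": "arm_command", "payload": {"series": [[-0.0063,-0.019,0,0,0,0,0],[-0.0063,-0.019,0,0,0,0,0],[0,0,0,0,0,0,0],[0,0,0,0,0,0,0]]}}

```text
time: 10.63
eef_pos: [504.7, -46.7, 39.2]
orientation: [[0.314, 0.95, -0.0], [0.95, -0.314, 0.0], [0.0, -0.0, -1.0]]
wrist_force: [0.2, 0.3, -1.3]
grip_width: 11.7
grasp_force: 30.0
```

>>> {"api": "arm_command", "payload": {"series": [[-0.0042,-0.0127,0,0,0,0,0],[0,0,0,0,0,0,0],[0,0,0,0,0,0,0]]}}

```text
time: 10.88
eef_pos: [504.1, -48.6, 39.2]
orientation: [[0.314, 0.95, -0.0], [0.95, -0.314, 0.0], [-0.0, -0.0, -1.0]]
wrist_force: [-0.8, 0.2, -0.5]
grip_width: 11.2
grasp_force: 30.0
```

>>> {"api": "arm_command", "payload": {"series": [[-0.0042,-0.0127,0,0,0,0,0],[0,0,0,0,0,0,0],[0,0,0,0,0,0,0]]}}

```text
time: 11.13
eef_pos: [503.4, -50.5, 39.2]
orientation: [[0.314, 0.95, 0.0], [0.95, -0.314, -0.0], [-0.0, 0.0, -1.0]]
wrist_force: [-0.1, 0.2, -0.7]
grip_width: 11.5
grasp_force: 30.0
```

>>> {"api": "arm_command", "payload": {"series": [[-0.0042,-0.0127,0,0,0,0,0],[0,0,0,0,0,0,0],[0,0,0,0,0,0,0]]}}

```text
time: 11.38
eef_pos: [502.8, -52.5, 39.2]
orientation: [[0.314, 0.95, -0.0], [0.95, -0.314, -0.0], [-0.0, -0.0, -1.0]]
wrist_force: [-0.5, -0.6, -1.1]
grip_width: 11.2
grasp_force: 30.0
```

>>> {"api": "arm_command", "payload": {"series": [[-0.0042,-0.0127,0,0,0,0,0],[0,0,0,0,0,0,0],[0,0,0,0,0,0,0]]}}

```text
time: 11.63
eef_pos: [502.2, -54.4, 39.2]
orientation: [[0.314, 0.95, 0.0], [0.95, -0.314, -0.0], [0.0, 0.0, -1.0]]
wrist_force: [-0.3, 0.2, -1.3]
grip_width: 11.9
grasp_force: 30.0
```

>>> {"api": "arm_command", "payload": {"series": [[-0.0042,-0.0127,0,0,0,0,0],[0,0,0,0,0,0,0],[0,0,0,0,0,0,0]]}}

```text
time: 11.88
eef_pos: [501.5, -56.3, 39.2]
orientation: [[0.314, 0.95, -0.0], [0.95, -0.314, 0.0], [0.0, -0.0, -1.0]]
wrist_force: [0.4, 0.5, -0.9]
grip_width: 11.7
grasp_force: 30.0
```

>>> {"api": "arm_command", "payload": {"series": [[-0.0042,-0.0127,0,0,0,0,0],[0,0,0,0,0,0,0],[0,0,0,0,0,0,0]]}}

```text
time: 12.13
eef_pos: [500.9, -58.2, 39.2]
orientation: [[0.314, 0.95, -0.0], [0.95, -0.314, 0.0], [-0.0, -0.0, -1.0]]
wrist_force: [0.4, 0.1, -1.8]
grip_width: 11.3
grasp_force: 30.0
```

>>> {"api": "arm_command", "payload": {"series": [[-0.0042,-0.0127,0,0,0,0,0],[0,0,0,0,0,0,0],[0,0,0,0,0,0,0]]}}

```text
time: 12.38
eef_pos: [500.3, -60.1, 39.2]
orientation: [[0.314, 0.95, -0.0], [0.95, -0.314, -0.0], [-0.0, -0.0, -1.0]]
wrist_force: [-0.3, 0.0, -1.7]
grip_width: 11.3
grasp_force: 30.0
```

>>> {"api": "arm_command", "payload": {"series": [[-0.0042,-0.0127,0,0,0,0,0],[0,0,0,0,0,0,0],[0,0,0,0,0,0,0]]}}

```text
time: 12.63
eef_pos: [499.6, -62.0, 39.2]
orientation: [[0.314, 0.95, -0.0], [0.95, -0.314, 0.0], [0.0, -0.0, -1.0]]
wrist_force: [0.2, -0.6, -0.7]
grip_width: 11.4
grasp_force: 30.0
```

>>> {"api": "arm_command", "payload": {"series": [[-0.0042,-0.0127,0,0,0,0,0],[0,0,0,0,0,0,0],[0,0,0,0,0,0,0]]}}

```text
time: 12.88
eef_pos: [499.1, -63.7, 39.3]
orientation: [[0.314, 0.95, 0.0], [0.95, -0.314, 0.0], [0.0, 0.0, -1.0]]
wrist_force: [0.5, 0.8, -0.5]
grip_width: 11.8
grasp_force: 30.0
```

>>> {"api": "arm_command", "payload": {"series": [[-0.0042,-0.0127,0,0,0,0,0],[0,0,0,0,0,0,0],[0,0,0,0,0,0,0]]}}

```text
time: 13.13
eef_pos: [498.6, -65.6, 39.4]
orientation: [[0.314, 0.95, 0.0], [0.95, -0.314, 0.0], [0.0, 0.0, -1.0]]
wrist_force: [0.6, 2.7, 1.5]
grip_width: 11.7
grasp_force: 30.0
```

>>> {"api": "arm_command", "payload": {"series": [[0,0,0,0,0,0,0],[0,0,0,0,0,0,0]]}}

```text
time: 13.3
eef_pos: [498.5, -65.6, 39.3]
orientation: [[0.313, 0.95, 0.0], [0.95, -0.313, 0.0], [0.0, 0.0, -1.0]]
wrist_force: [1.3, 2.8, 1.6]
grip_width: 11.7
grasp_force: 30.0
```

>>> {"api": "arm_command", "payload": {"series": [[-0.0021,-0.0063,0,0,0,0,0],[0,0,0,0,0,0,0],[0,0,0,0,0,0,0]]}}

```text
time: 13.55
eef_pos: [498.2, -66.6, 39.3]
orientation: [[0.314, 0.95, 0.0], [0.95, -0.314, 0.0], [0.0, 0.0, -1.0]]
wrist_force: [1.6, 4.6, 2.9]
grip_width: 11.3
grasp_force: 30.0
```

The buffer spring is felt at about 1.6 mm of compression. I'll back off 1 mm and begin the clockwise turn.

>>> {"api": "arm_command", "payload": {"series": [[0.0021,0.0063,0,0,0,0,0],[0,0,0,0,0,0,0],[0,0,0,0,0,-0.08,0],[0,0,0,0,0,-0.08,0],[0,0,0,0,0,-0.08,0],[0,0,0,0,0,-0.08,0],[0,0,0,0,0,0,0],[0,0,0,0,0,0,0]]}}

```text
time: 14.22
eef_pos: [498.6, -65.8, 39.1]
orientation: [[0.538, 0.843, 0.0], [0.843, -0.538, -0.0], [-0.0, 0.0, -1.0]]
wrist_force: [3.9, 3.1, -0.6]
grip_width: 11.6
grasp_force: 30.0
```

```bash
python3 - <<'E'
from h import *
s=monitor.get_state();print(s['eef_pos'],np.degrees(np.arctan2(s['orientation'][1][0],s['orientation'][0][0])),s['wrist_force'],s['wrist_torque'])
E
```

```text
[498.5579169  -65.82418332  39.13782632] 57.444099479627674 [ 3.92549526  3.06663452 -0.57384632] [ 0.57116021 -0.82134132  0.05677067]
```

>>> {"api": "arm_command", "payload": {"series": [[0,0,0,0,0,-0.1,0],[0,0,0,0,0,-0.1,0],[0,0,0,0,0,-0.1,0],[0,0,0,0,0,-0.1,0],[0,0,0,0,0,-0.1,0],[0,0,0,0,0,-0.1,0],[0,0,0,0,0,-0.1,0],[0,0,0,0,0,-0.1,0],[0,0,0,0,0,0,0],[0,0,0,0,0,0,0]]}}

```text
time: 15.05
eef_pos: [498.1, -65.9, 39.0]
orientation: [[0.93, 0.367, -0.001], [0.367, -0.93, -0.0], [-0.001, -0.0, -1.0]]
wrist_force: [0.5, 1.1, -1.7]
grip_width: 11.6
grasp_force: 30.0
```

```bash
python3 - <<'E'
from h import *
s=monitor.get_state();print(s['eef_pos'],np.degrees(np.arctan2(s['orientation'][1][0],s['orientation'][0][0])),s['wrist_force'],s['wrist_torque'])
E
```

```text
[498.1256108  -65.85725682  39.00541647] 21.54838919459677 [ 0.52624286  1.12896025 -1.74059876] [ 0.20468262 -0.23153994 -0.00277642]
```

Turning freely, 50° so far. 41° remain.

>>> {"api": "arm_command", "payload": {"series": [[0,0,0,0,0,-0.115,0],[0,0,0,0,0,-0.115,0],[0,0,0,0,0,-0.115,0],[0,0,0,0,0,-0.115,0],[0,0,0,0,0,-0.115,0],[0,0,0,0,0,-0.115,0],[0,0,0,0,0,-0.115,0],[0,0,0,0,0,-0.115,0],[0,0,0,0,0,0,0],[0,0,0,0,0,0,0]]}}

```text
time: 15.88
eef_pos: [498.1, -65.9, 39.0]
orientation: [[0.941, -0.338, -0.001], [-0.338, -0.941, -0.0], [-0.001, 0.0, -1.0]]
wrist_force: [-0.3, 0.3, -1.3]
grip_width: 11.5
grasp_force: 30.0
```

```bash
python3 - <<'E'
from h import *
s=monitor.get_state();print(s['eef_pos'],np.degrees(np.arctan2(s['orientation'][1][0],s['orientation'][0][0])),s['wrist_force'],s['wrist_torque'])
E
```

```text
[498.14186344 -65.85537337  39.04986843] -19.771917891568023 [-0.27514076  0.34991274 -1.31689119] [ 0.04696305  0.02940579 -0.02566113]
```

>>> {"api": "arm_command", "payload": {"series": [[0,0,-0.004,0,0,0,0],[0,0,0,0,0,0,0],[0,0,0,0,0,0,0.14],[0,0,0,0,0,0,0.2],[0,0,0,0,0,0,0.3],[0,0,0,0,0,0,0.4],[0,0,0,0,0,0,0.5]]}}

```text
time: 16.47
eef_pos: [498.4, -65.7, 38.7]
orientation: [[0.939, -0.343, 0.0], [-0.343, -0.939, -0.0], [0.0, -0.0, -1.0]]
wrist_force: [0.4, -0.0, 0.0]
grip_width: 35.5
grasp_force: 0.0
```

>>> {"api": "arm_command", "payload": {"series": [[0,0,0.02,0,0,0,0.5],[0,0,0.06,0,0,0,0.5],[0,0,0.15,0,0,0,0.5],[0,0,0.2,0,0,0,0.5],[0,0,0.2,0,0,0,0.5],[0,0,0,0,0,0,0.5],[0,0,0,0,0,0,0.5]]}}

```text
time: 17.05
eef_pos: [499.2, -65.9, 135.1]
orientation: [[0.939, -0.343, 0.004], [-0.343, -0.939, -0.001], [0.004, -0.001, -1.0]]
wrist_force: [0.2, -0.6, -0.9]
grip_width: 47.0
grasp_force: 0.0
```

```bash
python3 - <<'E'
from h import *
s=monitor.get_state();w=cam('wrist')
cv2.imwrite('pics/w4.png',w['image'])
print(s['eef_pos'],s['wrist_force'],s['grip_width'])
print(rect(w,55,75,460,540,-110,-25,68),rect(w,17,26,420,600,-180,120,22))
E
```

```text
[499.19978162 -65.85261473 135.09252292] [ 0.15433525 -0.55534972 -0.89623179] 46.95392515751258
{'n': 362, 'z': 67.2, 'c': (500.5, -65.9), 'mean': array([500.2, -65.8], dtype=float32), 'wh': (26.9, 11.3), 'yaw': 160.0} {'n': 5825, 'z': 21.4, 'c': (510.3, -31.9), 'mean': array([510.8, -31.8], dtype=float32), 'wh': (224.9, 40.7), 'yaw': 71.7}
```

View pics/w4.png

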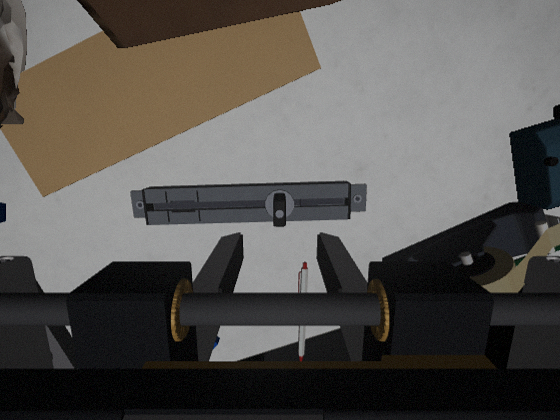

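The stud stands upright in the rail at (280,208). Its grip lies across the slot with yaw 1.7° off square, its top is at z 67, and the gripper is clear of it. I'll hand the job in.

```bash
python3 -c "
from bench import workorder
print(workorder.close_job())"
```

```text
the job is handed in; nothing more can be done
None
```

The flat-grip stud is in the rail at the hidden stop, turned a quarter turn clockwise so it sits across the slot (1.7° off square) and released. I never touched the round-knob stud, and the job is handed in; the hand-in returned no verdict.

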